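# Add a slotted mass to a load cell's calibration stem, slot turned opposite

### The job

A small bar load cell is being calibrated with slotted brass masses; two already lie on the stem of its mass carrier. Pick up the larger of the two loose slotted masses, slide it sideways onto the stem on top of them, and turn it until its slot points the opposite way from the slot of the mass just beneath it; leave it flat and centred on the stack. Be gentle, a load cell is spoilt by a hard push: feel your way on, leave the two masses below turned as they are, and leave the small mass and the tools and parts around where they lie.

Things in the scene. Friction and masses are not known exactly. Their poses are not given: they have to be found in the camera images.
- big_mass: The loose mass to add, lying flat on the table. Brass disc 50 mm across, 12 mm thick, 200 g, with a straight slot 8.5 mm wide from the rim to a closed end 4.25 mm beyond the centre (mouth corners cut off, 14.5 mm wide at the rim). Origin: centre of its underside; its x axis points from the centre out through the slot's mouth.
- mid_mass: The upper mass already on the stem, same shape and size as big_mass (50 x 12 mm, slot 8.5 mm). Origin: centre of its underside, 12 mm above the pan; x axis points out through its slot's mouth, at the start roughly towards the upright block. Its top, on which big_mass must lie, is 24 mm above the pan (109 mm above the table).
- low_mass: The lower mass on the stem, same shape and size, lying on the pan; origin at the centre of its underside, x axis out through its slot, roughly opposite to mid_mass's. Stays as it is.
- carrier: Fixed, stiff mass carrier on the load cell; over 16 N, masses included, spoils it. Origin: on the stem's axis, top of the 50 mm pan, 85 mm above the table. Upright stem 7 mm thick; head 16 mm wide from 47 to 61.5 mm above the pan, so masses go on only sideways. x axis: level, to the upright block (46 mm wide, top 149 mm up), whose face is 56 mm from the stem: no way on from there.
- small_mass: Bystander: loose slotted mass 40 mm across, 10 mm thick, lying flat on the table. Origin: centre of its underside. Leave it.
- big_mass_mouth (a point): Point at the middle of big_mass's slot mouth, on the rim (25 mm from the centre), half way up.
- mid_mass_mouth (a point): The same point on mid_mass.
- low_mass_mouth (a point): The same point on low_mass.
- screwdriver: Bystander: screwdriver 170 mm long, lying flat. Leave it.
- wrench: Bystander: spanner 140 mm long, lying flat. Leave it.
- solder_reel: Bystander: reel 54 mm across, 30 mm tall, standing on its flange. Leave it.
- multimeter: Bystander: meter 155 x 78 x 45 mm lying face up. Leave it.
- screw_tray: Bystander: white tray 70 x 100 x 22 mm. Leave it.
- thumb_nut: Bystander: knurled nut 22 mm across, 16 mm tall. Leave it.
Not all that is in view belongs to the job. Leave any grey look-alike of the big_mass alone.

How it is judged (in metres and radians):
At the end, for the whole second after the job is handed in: The larger mass rests flat on the upper mass (height within 2 mm, tilt under 0.06 rad), within 3 mm of the stem's axis, its slot within 25 degrees of opposite to the one beneath; the two masses below still flat, within 3 mm of the axis, slots within 25 degrees of opposite (horizontal distance between each of big_mass, mid_mass, low_mass and carrier below 0.003 m and z of big_mass in the frame of carrier between 0.022 and 0.026 m and angle between each of big_mass, mid_mass, low_mass's own z axis and vertical below 0.06 rad and angle between the x axis of big_mass and the x axis of mid_mass, either way round below 0.44 rad and x of big_mass_mouth in the frame of mid_mass below 0 m and z of mid_mass in the frame of carrier between 0.01 and 0.014 m and z of low_mass in the frame of carrier between -0.002 and 0.002 m and angle between the x axis of mid_mass and the x axis of low_mass, either way round below 0.44 rad and x of mid_mass_mouth in the frame of low_mass below 0 m and linear speed of big_mass below 0.01 m/s); the robot touches nothing.
It fails at once if the mass carrier is pushed with more than 16 N (its load of masses included) (contact force between carrier and anything else above 16 N).
It fails at once if a bystander is moved by more than 15 mm (distance of any of small_mass, screwdriver, wrench, solder_reel, multimeter, screw_tray, thumb_nut from where it was at the start of the episode above 0.015 m).
It also fails if it takes over 67 s, if anything falls off the work surface, if the arm or the gripper's body presses on something with over 40 N, if the wrist force passes 120 N, or if a joint passes its speed limit or range.

### The arm

A 6-joint arm with a two-finger parallel gripper is mounted at the origin on the work surface. World frame = base frame: x ahead of the robot, y to its left, z up, the work surface at z = 0. Lengths are in m, angles in degrees, forces in N, time in s.
With the tool pointing down it reaches from about 0.35 to 1 m from the base axis. Payload 7.1 kg.
Tool frame: the origin (TCP) lies between the finger pads; the fingertips stand 17 mm ahead of it and the grasp point (between the pads) lies 2 mm behind it (env.tcp_to_tips is the distance from the TCP to the fingertips, in m); z points along the fingers, y is the line along which they close (so a half turn about z gives the same grasp; the last joint's range is limited). The gripper opens to 85 mm and grips with 20 to 120 N. Pads are 22 mm wide; open, the fingers measure 114 mm over their backs; the gripper's body (76 mm by 85 mm) begins 54 mm behind the grasp point. The pads swing forward as they close: fully open they stand 13 mm farther back than shut.
Start: joints at [68.64, 24.242, 93.386, -0, 62.372, -1.089], TCP at [0.217, 0.586, 0.248] pointing down, gripper open.
Joint ranges: [-172.04, 172.04], [-51.8, 120.97], [4.93, 147.93], [-75.15, 255.16], [6.16, 154.13], [-145.62, 145.62]. Speed limits (degrees/s): [136.94, 136.94, 172.46, 180, 180, 180].

### API

Orientations are given as a 3x3 rotation matrix whose columns are the frame's x, y, z axes.
In Python, from cell import env, snapshot gives the robot as it stands.
- The arm moves only by the tool apply_moves, never from a script. Its argument "moves" is one flat list of numbers, 7 for each row, row after row: the shift along the tool's x, y, z in units of 0.1 m (1.0 is 0.1 m), then the turn, a rotation vector about the tool's x, y, z in units of 60 degrees (1.0 is 60 degrees), then the closure, from 0 (fully open) to 1 (shut). A call has 1 to 20 rows; each row is the pose to reach, as a shift and turn from the pose commanded when the call began, along the tool's axes at that moment; what a row does not reach only later rows make up. A row lasts 1/10 s, in which the tool goes at most 50 mm and 8.59 degrees, less where a joint would pass 70% of its speed; a pose out of reach is approached as far as the arm can. A call with a number of a shift or a turn outside -1 to 1 is refused whole. A call with a gripper value outside its range is refused whole. The fingers move at their own pace and stop on an object; "force" is the grip in N (left out, the last holds). Time passes only in rows, so rows that repeat a pose let the fingers close. It gives the time, the measured TCP pose, the force, the opening and the grip force at its end, in the units of the state.
- env.get_state(): the state, without advancing time (a new reading comes with each control period).
- snapshot(name): name is "scene" or "top"; returns a dict with "color" (420x560x3 uint8, red, green, blue), "z_map" (420x560 float32, m along the optical axis (not along the pixel's ray), 0 where there is no reading), "vfov" (degrees; the focal length in pixels is half the picture's height over the tangent of half this angle, whatever the lens; pixels are square), "cx", "cy" (the principal point, pixels), "dist_coeffs" ([k1, k2, p1, p2, k3] as OpenCV has them; the pictures are not rectified), "rvec" (rotation vector, rad) and "tvec" (3), from world to camera coordinates, as OpenCV has them. Camera axes: x right, y down, z forward; pixel columns grow to the right and rows downward; lengths in m; the calibration is good to about 2 mm. A picture is of the moment at which its call begins.
- env.sign_off(): hands the job in; it is judged then, once.
The state is a dict: "clock": time; "qpos": joint angles; "qd": joint speeds; "joint_efforts": joint torques, N m; "eef_pos": TCP position; "eef_rot": TCP orientation; "ft_force": force on the tool from outside, world axes, zero at the start; "moment": the same for the moment, N m; "gripper_width": opening from 0.0 (shut) to 1.0 (fully open); "finger_force": force on a finger pad.
Only numpy, scipy, OpenCV 4.12 (cv2) and the standard library are available. Lean on these libraries where they do the work, as an engineer would, in place of code of your own. Each camera call takes 0.05 s, during which the arm holds its last target. There are 200 camera calls.

## Working session

There is one attempt and no reset: what is moved stays moved. The work goes in short steps, Python scripts to look and compute and a tool call to move; the robot and the scene stay as the last step left them, time stands still between calls to the robot, and variables do not carry over. Pictures are saved under pics/ and viewed, at most 10 in all, crops included, and the job is handed in when it is done.

Besides the shell and the picture viewer there is one more tool, called as name(argument=value, ...) on one line, values as JSON. apply_moves: Moves the arm, as the interface text tells. Shifts and turns lie within -1 to 1; 1 stands for 0.1 m of shift or 60 degrees of turn. Its arguments: {"type":"object","properties":{"moves":{"type":"array","items":{"type":"number"}},"force":{"type":"number"}},"required":["moves"]}

```bash
mkdir -p pics; ls; cat > h.py <<'E'
from cell import env, snapshot
import numpy as np, cv2
def shot(n):
    s=snapshot(n); s['R']=cv2.Rodrigues(np.array(s['rvec'],float))[0]; s['t']=np.array(s['tvec'],float).ravel()
    h=s['color'].shape[0]; f=h/2/np.tan(np.radians(s['vfov'])/2)
    s['K']=np.array([[f,0,s['cx']],[0,f,s['cy']],[0,0,1.]]); s['d']=np.array(s['dist_coeffs'],float); return s
def rays(s,uv): return cv2.undistortPoints(np.array(uv,float).reshape(-1,1,2),s['K'],s['d']).reshape(-1,2)
def on_z(s,uv,z):
    r=rays(s,uv); d=np.c_[r,np.ones(len(r))]@s['R']; c=-s['R'].T@s['t']
    return c+d*((z-c[2])/d[:,2])[:,None]
def cloud(s):
    v,u=np.mgrid[:s['z_map'].shape[0],:s['z_map'].shape[1]]
    r=rays(s,np.c_[u.ravel(),v.ravel()]); z=s['z_map'].ravel()
    P=(np.c_[r*z[:,None],z]-s['t'])@s['R']; P[z==0]=np.nan
    return P.reshape(*s['z_map'].shape,3)
def proj(s,P): return cv2.projectPoints(np.array(P,float).reshape(-1,1,3),np.array(s['rvec'],float),s['t'],s['K'],s['d'])[0].reshape(-1,2)
def save(s,n,box=None,k=1):
    im=s['color'][:,:,::-1]
    if box: im=im[box[1]:box[3],box[0]:box[2]]
    cv2.imwrite('pics/'+n,cv2.resize(im,None,fx=k,fy=k,interpolation=cv2.INTER_CUBIC))
E
python3 - <<'E'
from h import *
a=shot('scene');b=shot('top')
save(a,'scene0.png',k=1.4);save(b,'top0.png',k=1.4)
for s in(a,b): print(-s['R'].T@s['t'],s['R'][2],s['K'][0,0])
print(env.get_state())
E
```

```text
pics
[0.81786534 0.45271298 0.88228815] [-0.31279192 -0.47289914 -0.82372788] 424.91151763619564
[ 0.39860776 -0.00668369  1.2764695 ] [ 0.09339662  0.0081883  -0.99559531] 508.48457446397566
{'clock': 0.1, 'qpos': array([ 6.86399521e+01,  2.42798878e+01,  9.34270669e+01,  1.10024191e-03,
        6.23730998e+01, -1.08770963e+00]), 'qd': array([ 0.08417903, -0.16685097, -0.17301297,  0.0072924 , -0.10697862,
        0.01276775]), 'joint_efforts': array([-9.07917383e-04, -5.58423400e+01, -2.82444692e+01, -2.46570337e-06,
        3.01082393e-03,  4.80888673e-05]), 'eef_pos': array([0.21634135, 0.58585832, 0.24762512]), 'eef_rot': array([[-9.38053221e-01,  3.46490806e-01, -5.24749365e-04],
       [ 3.46491201e-01,  9.38052328e-01, -1.29504478e-03],
       [ 4.35212523e-05, -1.39664197e-03, -9.99999024e-01]]), 'ft_force': array([-0.39208121,  0.64779435, -0.13775171]), 'moment': array([ 0.05064258,  0.00243131, -0.01336066]), 'finger_force': 0.0, 'gripper_width': 1.0014510951798985}
```

View pics/scene0.png

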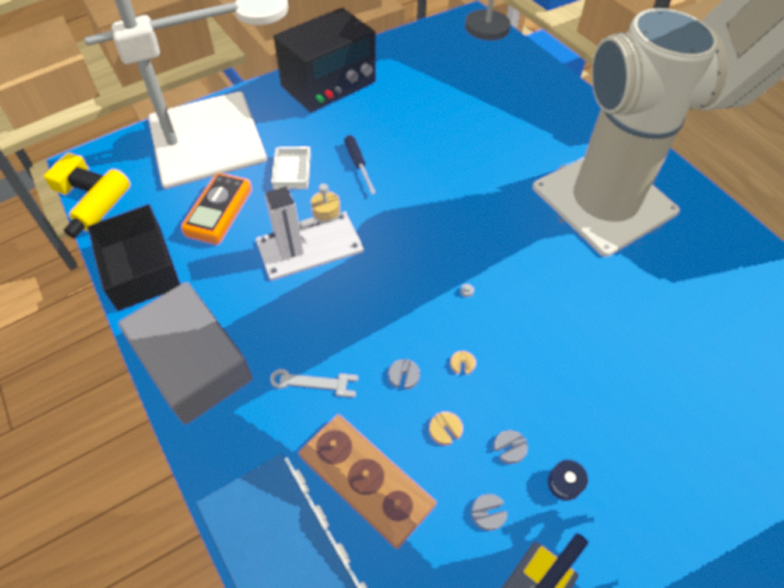

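View pics/top0.png

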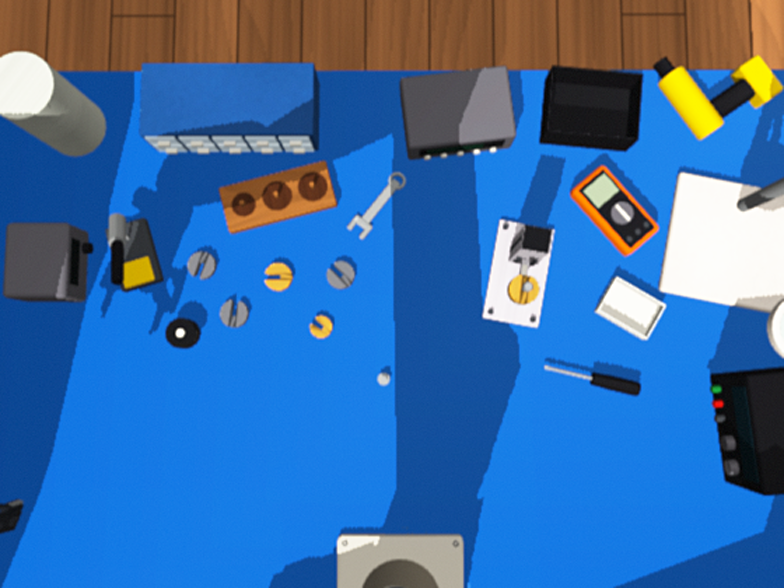

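Scene view: brass masses at about (446,428) (larger) and (462,362) (smaller). Three grey look-alikes sit at (404,374), (510,446) and (490,511), and the carrier is at (325,205). In the top view the brass pair is at (278,277) and (321,326), with the carrier at (522,288). The brass disc at top (278,277) looks larger than the one at (321,326), and the grey discs are decoys. I'll confirm this in an enlarged crop and measure.

```bash
python3 - <<'E'
from h import *
b=shot('top');a=shot('scene')
cr=lambda s,x,y,r,k:cv2.resize(s['color'][y-r:y+r,x-r:x+r,::-1],(k,k),interpolation=cv2.INTER_CUBIC)
im=np.vstack([np.hstack([cr(b,212,213,35,300),cr(b,373,200,35,300)]),np.hstack([cr(a,322,285,45,300),cr(a,228,145,30,300)])])
cv2.imwrite('pics/crops.png',im)
for n,s in(('scene',a),('top',b)):
    P=cloud(s); hsv=cv2.cvtColor(s['color'],cv2.COLOR_RGB2HSV)
    m=((hsv[...,0]>12)&(hsv[...,0]<32)&(hsv[...,1]>90)&(hsv[...,2]>120)).astype(np.uint8)
    k,l,st,c=cv2.connectedComponentsWithStats(m)
    for i in range(1,k):
        if 60<st[i,4]<1500:
            q=P[l==i]; q=q[~np.isnan(q[:,0])]
            if len(q): print(n,c[i].round(1),st[i],np.median(q,0).round(4),np.ptp(q,0).round(4))
    for p in ([(212,213),(373,200)] if n=='top' else []): print(P[p[1]+40,p[0]])
E
```

```text
scene [121.9   4.2] [ 94   0  73  14 564] [ 0.5011 -1.2161 -0.0116] [0.2995 0.2916 0.2009]
scene [314.8   3.4] [304   0  33  11 196] [-0.7554 -1.6354 -0.5995] [0.2528 0.3631 0.2678]
scene [495.6   4.4] [478   0  37  14 308] [-0.6933 -0.339   0.0798] [1.2811 0.7062 0.6404]
scene [ 71.3 141.4] [ 50 122  42  42 849] [ 0.872  -0.509   0.0451] [0.1275 0.192  0.075 ]
scene [155.9 154.5] [131 129  47  44 514] [ 0.6917 -0.3457  0.031 ] [0.1541 0.1197 0.0263]
scene [232.4 147.2] [223 138  19  19 263] [ 0.5322 -0.1943  0.1084] [0.0449 0.0468 0.0257]
scene [329.9 257.6] [323 252  15  14 134] [0.4689 0.1388 0.0096] [0.0373 0.0368 0.0108]
scene [317.5 305.1] [308 296  21  21 305] [0.5642 0.2185 0.0119] [0.0465 0.0436 0.0117]
scene [385.  403.1] [374 390  24  27 348] [0.5731 0.4553 0.0265] [0.0579 0.0341 0.0881]
scene [403.3 413.4] [396 406  14  14  83] [0.5566 0.4894 0.0263] [0.0549 0.018  0.0931]
top [15.7 18.4] [  0   0  34  43 995] [ 1.4096  1.1291 -0.7521] [0.1847 0.1462 0.0356]
top [54.8 25.3] [  34    0   45   50 1252] [ 1.3765  0.9755 -0.7519] [0.6138 0.4955 0.944 ]
top [101.1   4.5] [ 88 
[... 599 characters left out ...]
[99.9 29.5] [ 86  13  30  37 735] [ 1.3609  0.779  -0.752 ] [0.1653 0.1284 0.0453]
top [492.7  71.7] [ 471   24   46   76 1197] [ 0.868  -0.5196  0.0469] [0.5715 0.3679 0.8206]
top [435.2 154.6] [409 119  61  62 469] [ 0.6597 -0.3691  0.0315] [0.1543 0.1475 0.0259]
top [ 97.9 194.2] [ 88 183  23  23 383] [0.565  0.4644 0.026 ] [0.0559 0.0554 0.1076]
top [199.1 197.1] [190 188  19  20 257] [0.5602 0.2155 0.0109] [0.0479 0.0463 0.0213]
top [372.9 206.7] [363 196  22  21 312] [ 0.5237 -0.2013  0.1082] [0.0467 0.0484 0.0584]
top [229.6 233.4] [222 226  15  15 146] [0.467  0.1373 0.0093] [0.0352 0.0352 0.0127]
[ 4.19913114e-01  1.83042817e-01 -3.47496946e-04]
[ 0.45239056 -0.22021685  0.00158347]
```

View pics/crops.png

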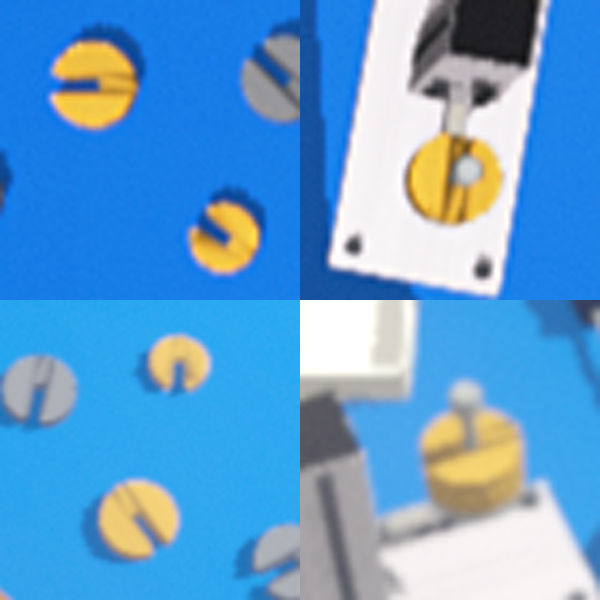

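The enlarged crop confirms it: the larger brass disc is at top-view pixel (199,197), full-scale, with its slot mouth pointing left (+y). The smaller brass disc at (230,233) and the grey discs stay where they are. Next I'll fit silhouettes for centres and slot directions.

```bash
cat >> h.py <<'E'
from scipy.optimize import minimize
T=np.linspace(0,2*np.pi,90,endpoint=False)
def brass(s):
    h=cv2.cvtColor(s['color'],cv2.COLOR_RGB2HSV)
    return ((h[...,0]>10)&(h[...,0]<34)&(h[...,1]>80)&(h[...,2]>50)).astype(np.uint8)
def fit(s,x0,z0,z1,r=.025):
    p=proj(s,[[*x0,z1]])[0]; m=brass(s); k,l,st,c=cv2.connectedComponentsWithStats(m)
    i=1+np.argmin(np.hypot(*(c[1:]-p).T)+1e3*(st[1:,4]<80))
    q=np.argwhere(l==i)[:,::-1].astype(np.int32); S=8
    B=np.zeros((420*S//2,560*S//2),np.uint8); o=(p-np.array([140,105])/1).round()
    def fill(h): M=np.zeros((210*S,280*S),np.uint8); cv2.fillConvexPoly(M,((h-o+.5)*S).astype(np.int32),1); return M
    # pixel-corner hull shrunk by mid pixel
    hq=cv2.convexHull(q).reshape(-1,2).astype(float); A=fill(hq)
    A=cv2.dilate(A,np.ones((S//2+1,S//2+1),np.uint8))
    def cost(x):
        C=np.r_[[[x[0]+r*np.cos(t),x[1]+r*np.sin(t),z] for z in(z0,z1) for t in T]]
        h=cv2.convexHull(proj(s,C).astype(np.float32)).reshape(-1,2)
        return float((fill(h)!=A).sum())/A.sum()
    o_=minimize(cost,x0,method='Nelder-Mead',options=dict(initial_simplex=[np.array(x0),np.array(x0)+[.004,0],np.array(x0)+[0,.004]],xatol=1e-4))
    return o_.x,o_.fun
def rect(s,c,z,half=.03,n=300):
    g=np.linspace(-half,half,n); X,Y=np.meshgrid(g,g)   # col=+x, row=+y
    uv=proj(s,np.c_[c[0]+X.ravel(),c[1]+Y.ravel(),np.full(X.size,z)]).astype(np.float32).reshape(n,n,2)
    return cv2.remap(s['color'],uv[...,0],uv[...,1],cv2.INTER_CUBIC)
def slotang(s,c,z):
    g=cv2.cvtColor(rect(s,c,z),cv2.COLOR_RGB2GRAY).astype(float)
    k=np.linspace(-.03,.03,300); X,Y=np.meshgrid(k,k); R=np.hypot(X,Y); best=[]
    for d in range(0,360,2):
        a=np.radians(d); u=X*np.cos(a)+Y*np.sin(a); v=-X*np.sin(a)+Y*np.cos(a)
        I=(R<.022)&(u>.009)&(abs(v)<.003); O=(R<.022)&(u>.009)&(abs(v)>.006)&(abs(v)<.012)
        best.append((g[O].mean()-g[I].mean(),d))
    best.sort(reverse=True); return best[:4]
E
python3 - <<'E'
from h import *
a=shot('scene');b=shot('top'); rows=[]
for n,s in(('scene',a),('top',b)):
    for nm,x,z0,z1 in(('big',(.562,.217),0,.012),('stack',(.525,-.198),.085,.109)):
        c,f=fit(s,x,z0,z1); print(n,nm,c.round(4),round(f,3),slotang(s,c,z1)); rows.append(rect(s,c,z1)[:,:,::-1])
cv2.imwrite('pics/rect.png',np.vstack([np.hstack(rows[:2]),np.hstack(rows[2:])]))
# head
for n,s in(('scene',a),('top',b)):
    P=cloud(s); m=(P[...,2]>.125)&(abs(P[...,0]-.528)<.025)&(abs(P[...,1]+.197)<.025); print(n,m.sum(),P[m].mean(0),P[m].max(0),P[m].min(0))
P=cloud(b); m=(P[...,2]>.143)&(P[...,2]<.155)&(abs(P[...,0]-.6)<.06)&(abs(P[...,1]+.2)<.05)&(P[...,0]>.555); q=P[m]; print(len(q),q.mean(0),q.min(0),q.max(0),cv2.minAreaRect(q[:,:2].astype(np.float32)*1000))
E
```

```text
scene big [0.5591 0.2169] 0.213 [(np.float64(74.47507223740973), 88), (np.float64(74.41365783831564), 86), (np.float64(72.52274246961701), 90), (np.float64(72.24461669023867), 84)]
scene stack [ 0.5253 -0.2054] 0.24 [(np.float64(57.69575401476038), 352), (np.float64(57.44482032315369), 354), (np.float64(56.522172834803456), 350), (np.float64(55.84224420713855), 356)]
top big [0.5599 0.2172] 0.104 [(np.float64(108.9248030145142), 96), (np.float64(107.8009385379819), 94), (np.float64(106.97514823730639), 98), (np.float64(103.6398737206508), 92)]
top stack [ 0.5265 -0.2058] 0.108 [(np.float64(67.71704079693389), 352), (np.float64(67.62985262332882), 354), (np.float64(66.55983477567347), 350), (np.float64(66.48021389271085), 356)]
scene 43 [ 0.52897878 -0.20241911  0.1412808 ] [ 0.53559056 -0.1969661   0.14872916] [ 0.52075699 -0.21032061  0.12567922]
top 44 [ 0.52678423 -0.20529051  0.14506947] [ 0.53353508 -0.1980168   0.150742  ] [ 0.51989632 -0.21364363  0.13529519]
381 [ 0.60245073 -0.21962233  0.14858082] [ 0.57790296 -0.24591817  0.14332521] [ 0.62631444 -0.19526491  0.15461948] ((602.728515625, -219.80638122558594), (46.79257583618164, 42.91386795043945), 79.17415618896484)
```

View pics/rect.png

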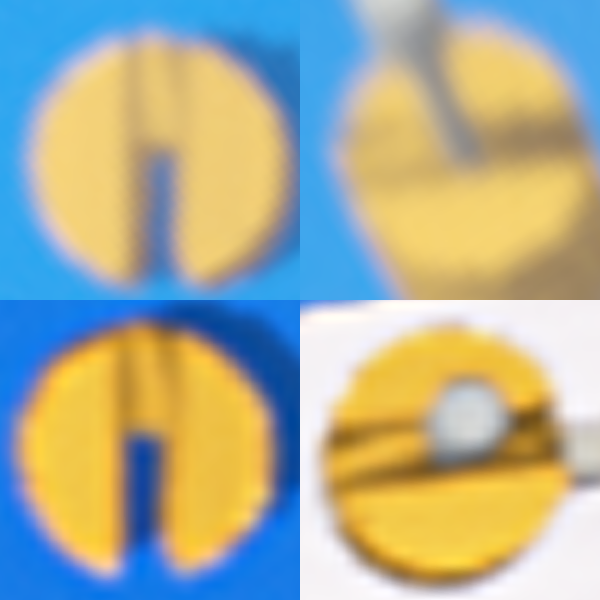

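Both views agree to about 1 mm:
- **big_mass:** centre (0.560, 0.218), slot at about 90°.
- **Stem:** (0.526, -0.2055).
- **Carrier x axis:** about -11°. Mid slot is at about -8°, so the target slot is about 172°.

Plan: grasp across the slot and come onto the stem from the -x/-y corner with the slot at about 60°. Then turn +112° and lower.

apply_moves(moves=[-1,-1,0,0,0,1,0,-1,-1,0,0,0,1,0,-1,-1,0,0,0,1,0,-1,-1,0,0,0,1,0,-1,-1,0,0,0,1,0,-1,-1,0,0,0,1,0,-1,-1,0,0,0,1,0.3,-1,-1,0,0,0,1,0.3], force=30)

```text
clock: 1.1
eef_pos: [0.2757, 0.4578, 0.2484]
eef_rot: [[-0.168, 0.986, 0.0], [0.986, 0.168, 0.0], [0.0, 0.0, -1.0]]
ft_force: [0.2, -0.2, -0.1]
gripper_width: 0.704
finger_force: 0.0
```

```bash
cat > st.py <<'E'
from h import *
import sys
s=env.get_state(); R=s['eef_rot']; p=s['eef_pos']
print('t',s['clock'],'p',p.round(4),'yaw_y',np.degrees(np.arctan2(R[1,1],R[0,1])).round(2),'tiltz',R[:,2].round(4),'F',s['ft_force'].round(2),'M',s['moment'].round(3),'w',round(s['gripper_width'],3),'ff',s['finger_force'],'q6',s['qpos'][5].round(1),env.tcp_to_tips)
if len(sys.argv)>3: print('shift units', (R.T@(np.array(list(map(float,sys.argv[1:4])))-p)/.1).round(3))
E
python3 st.py .560 .218 .06
```

```text
t 1.1 p [0.2757 0.4578 0.2484] yaw_y 9.65 tiltz [ 1.e-04  1.e-04 -1.e+00] F [ 0.2  -0.24 -0.1 ] M [-0.026 -0.028 -0.009] w 0.704 ff 0.0 q6 48.0 0.017
shift units [-2.84   2.401  1.884]
```

apply_moves(moves=[-1,1,0,0,0,0.161,0.3,-1,1,0,0,0,0.161,0.3,-1,1,0,0,0,0.161,0.3])

```text
clock: 1.4
eef_pos: [0.3924, 0.3752, 0.2484]
eef_rot: [[-0.006, 1.0, 0.0], [1.0, 0.006, 0.0], [0.0, 0.0, -1.0]]
ft_force: [0.7, -0.3, -0.8]
gripper_width: 0.7
finger_force: 0.0
```

apply_moves(moves=[-1,1,0.5,0,0,0,0.3,-1,1,0.5,0,0,0,0.3,-1,1,0.5,0,0,0,0.3])

```text
clock: 1.7
eef_pos: [0.4925, 0.275, 0.198]
eef_rot: [[-0.006, 1.0, 0.001], [1.0, 0.006, 0.0], [0.0, 0.001, -1.0]]
ft_force: [0.8, 0.8, -0.3]
gripper_width: 0.696
finger_force: 0.0
```

```bash
python3 st.py .560 .218 .06
```

```text
t 1.7 p [0.4925 0.275  0.198 ] yaw_y 0.35 tiltz [ 7.e-04  4.e-04 -1.e+00] F [ 0.79  0.83 -0.32] M [-0.01  -0.025  0.008] w 0.696 ff 0.0 q6 27.6 0.017
shift units [-0.574  0.67   1.38 ]
```

apply_moves(moves=[-0.57,0.68,1,0,0,0.006,0.3,-0.57,0.68,1,0,0,0.006,0.3,-0.57,0.68,1,0,0,0.006,0.3,-0.57,0.68,1,0,0,0.006,0.3,-0.57,0.68,1,0,0,0.006,0.3])

```text
clock: 2.2
eef_pos: [0.559, 0.2191, 0.0979]
eef_rot: [[0.004, 1.0, -0.001], [1.0, -0.004, -0.0], [-0.0, -0.001, -1.0]]
ft_force: [-0.4, 0.1, 0.2]
gripper_width: 0.703
finger_force: 0.0
```

```bash
python3 st.py .560 .218 .03; python3 - <<'E'
from h import *
a=shot('scene');b=shot('top')
pa=proj(a,[.56,.218,.03])[0].astype(int);pb=proj(b,[.56,.218,.03])[0].astype(int)
cr=lambda s,x,y,r,k:cv2.resize(s['color'][y-r:y+r,x-r:x+r,::-1],(k,k),interpolation=cv2.INTER_CUBIC)
cv2.imwrite('pics/g1.png',np.hstack([cr(a,*pa,40,400),cr(b,*pb,40,400)]))
E
```

```text
t 2.2 p [0.559  0.2191 0.0979] yaw_y -0.21 tiltz [-1.5e-03 -3.0e-04 -1.0e+00] F [-0.39  0.13  0.15] M [ 0.033 -0.04   0.036] w 0.703 ff 0.0 q6 20.5 0.017
shift units [-0.011  0.011  0.679]
```

View pics/g1.png

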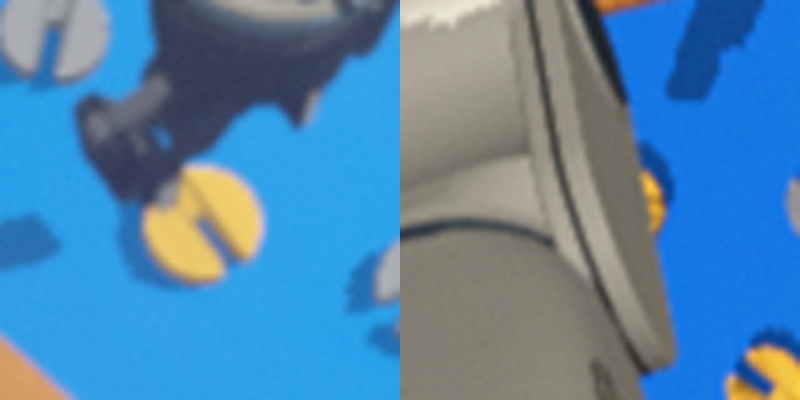

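The crop shows the left half of the scene view: the gripper is above the disc (205,225 in the crop) with a finger on each x side, and nothing is in the way. Descending.

apply_moves(moves=[-0.01,0.01,0.4,0,0,0,0.3,-0.01,0.01,0.65,0,0,0,0.3,-0.01,0.01,0.73,0,0,0,0.3,-0.01,0.01,0.73,0,0,0,0.3,-0.01,0.01,0.73,0,0,0,0.3])

```text
clock: 2.8
eef_pos: [0.5611, 0.2192, 0.0269]
eef_rot: [[0.004, 1.0, 0.002], [1.0, -0.004, 0.001], [0.001, 0.002, -1.0]]
ft_force: [-1.1, -1.1, 0.9]
gripper_width: 0.704
finger_force: 0.0
```

apply_moves(moves=[0,0,0.02,0,0,0,0.3,0,0,0.04,0,0,0,0.3,0,0,0.04,0,0,0,0.3])

```text
clock: 3.1
eef_pos: [0.5606, 0.2185, 0.0218]
eef_rot: [[0.005, 1.0, 0.001], [1.0, -0.005, 0.0], [0.0, 0.001, -1.0]]
ft_force: [-0.7, -1.5, -0.1]
gripper_width: 0.703
finger_force: 0.0
```

```bash
python3 st.py .560 .218 .02
```

```text
t 3.1 p [0.5606 0.2185 0.0218] yaw_y -0.29 tiltz [ 7.e-04  3.e-04 -1.e+00] F [-0.68 -1.51 -0.06] M [ 0.007  0.03  -0.015] w 0.703 ff 0.0 q6 20.4 0.017
shift units [-0.005 -0.006  0.018]
```

Now I'll feel down in small steps for the table.

apply_moves(moves=[0,0,0.01,0,0,0,0.3,0,0,0.02,0,0,0,0.3,0,0,0.02,0,0,0,0.3])

```text
clock: 3.4
eef_pos: [0.5602, 0.2183, 0.0192]
eef_rot: [[0.005, 1.0, -0.0], [1.0, -0.005, -0.0], [-0.0, -0.0, -1.0]]
ft_force: [0.1, 0.7, 0.6]
gripper_width: 0.698
finger_force: 0.0
```

apply_moves(moves=[0,0,0.01,0,0,0,0.3,0,0,0.02,0,0,0,0.3,0,0,0.02,0,0,0,0.3])

```text
clock: 3.7
eef_pos: [0.5602, 0.2183, 0.0171]
eef_rot: [[0.005, 1.0, -0.0], [1.0, -0.005, -0.0], [-0.0, -0.0, -1.0]]
ft_force: [-0.2, -1.1, -0.5]
gripper_width: 0.699
finger_force: 0.0
```

apply_moves(moves=[0,0,0.01,0,0,0,0.3,0,0,0.02,0,0,0,0.3,0,0,0.02,0,0,0,0.3])

```text
clock: 4.0
eef_pos: [0.5602, 0.2183, 0.0152]
eef_rot: [[0.005, 1.0, -0.0], [1.0, -0.005, -0.0], [-0.0, -0.0, -1.0]]
ft_force: [-0.2, 0.3, 0.2]
gripper_width: 0.702
finger_force: 0.0
```

apply_moves(moves=[0,0,0.01,0,0,0,0.3,0,0,0.02,0,0,0,0.3,0,0,0.02,0,0,0,0.3])

```text
clock: 4.3
eef_pos: [0.5602, 0.2183, 0.0132]
eef_rot: [[0.005, 1.0, -0.0], [1.0, -0.005, -0.0], [-0.0, -0.0, -1.0]]
ft_force: [0.0, -0.3, -0.8]
gripper_width: 0.703
finger_force: 0.0
```

apply_moves(moves=[0,0,0.01,0,0,0,0.3,0,0,0.02,0,0,0,0.3,0,0,0.02,0,0,0,0.3])

```text
clock: 4.6
eef_pos: [0.5604, 0.2184, 0.012]
eef_rot: [[0.005, 1.0, 0.0], [1.0, -0.005, 0.0], [0.0, 0.0, -1.0]]
ft_force: [-1.5, -1.6, 7.3]
gripper_width: 0.702
finger_force: 3.8
```

apply_moves(moves=[0,0,0.01,0,0,0,0.3,0,0,0.01,0,0,0,0.3])

```text
clock: 4.8
eef_pos: [0.5604, 0.2184, 0.012]
eef_rot: [[0.005, 1.0, 0.0], [1.0, -0.005, 0.0], [0.0, 0.0, -1.0]]
ft_force: [-4.6, -2.4, 17.1]
gripper_width: 0.7
finger_force: 8.7
```

The tips touch the table at TCP z = 0.012. I'll lift about 4.5 mm and close.

apply_moves(moves=[0,0,-0.063,0,0,0,0.3,0,0,-0.063,0,0,0,0.3,0,0,-0.063,0,0,0,0.4,0,0,-0.063,0,0,0,0.6,0,0,-0.063,0,0,0,0.6,0,0,-0.063,0,0,0,0.6,0,0,-0.063,0,0,0,0.6,0,0,-0.063,0,0,0,0.6], force=30)

```text
clock: 5.6
eef_pos: [0.5604, 0.2184, 0.0168]
eef_rot: [[0.005, 1.0, 0.0], [1.0, -0.005, -0.0], [-0.0, 0.0, -1.0]]
ft_force: [-0.4, -0.4, 6.4]
gripper_width: 0.567
finger_force: 30.2
```

```bash
python3 st.py .560 .218 .02
```

```text
t 5.6 p [0.5604 0.2184 0.0168] yaw_y -0.29 tiltz [ 1.e-04 -0.e+00 -1.e+00] F [-0.41 -0.43  6.43] M [-0.042  0.196  0.023] w 0.567 ff 30.174754969775677 q6 20.4 0.017
shift units [-0.004 -0.004 -0.032]
```

apply_moves(moves=[0,0,-0.1,0,0,0,0.6,0,0,-0.3,0,0,0,0.6,0,0,-0.6,0,0,0,0.6,0,0,-1,0,0,0,0.6,0,0,-1,0,0,0,0.6])

```text
clock: 6.1
eef_pos: [0.5633, 0.2195, 0.1216]
eef_rot: [[0.005, 1.0, 0.008], [1.0, -0.005, 0.003], [0.003, 0.008, -1.0]]
ft_force: [0.4, -0.2, -1.8]
gripper_width: 0.569
finger_force: 31.8
```

apply_moves(moves=[-0.3,0,-0.5,0,0,0,0.6,-0.7,0,-1,0,0,0,0.6,-1,0,-1,0,0,0,0.6,-1,0,-1,0,0,0,0.6,-1,0,-1,0,0,0,0.6,-1,0,-1,0,0,0,0.6])

```text
clock: 6.7
eef_pos: [0.5591, 0.1187, 0.2155]
eef_rot: [[0.005, 1.0, -0.002], [1.0, -0.005, -0.0], [-0.0, -0.002, -1.0]]
ft_force: [-0.4, 0.9, -0.8]
gripper_width: 0.565
finger_force: 32.6
```

```bash
python3 st.py .560 .118 .22; python3 - <<'E'
from h import *
a=shot('scene')
p=proj(a,[.56,.118,.21])[0].astype(int)
cv2.imwrite('pics/held.png',cv2.resize(a['color'][p[1]-60:p[1]+60,p[0]-60:p[0]+60,::-1],(480,480),interpolation=cv2.INTER_CUBIC))
E
```

```text
t 6.7 p [0.5591 0.1187 0.2155] yaw_y -0.29 tiltz [-2.e-03 -1.e-04 -1.e+00] F [-0.38  0.95 -0.83] M [ 0.02   0.026 -0.017] w 0.565 ff 32.58933484554291 q6 11.1 0.017
shift units [-0.007  0.009 -0.045]
```

View pics/held.png

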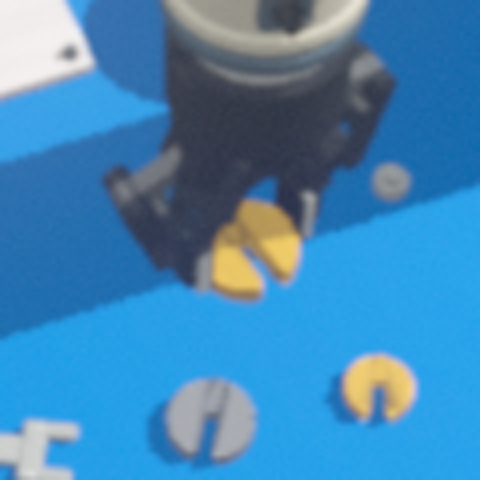

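The scene crop shows the disc held flat and square between the pads, with the slot at (265,250) in the crop, clear and facing +y. Next I'll carry it to the -x/-y side of the stem.

apply_moves(moves=[-0.4,-0.06,0,0,0,0,0.6,-0.8,-0.12,0,0,0,0,0.6,-1,-0.16,0,0,0,0,0.6,-1,-0.16,0,0,0,0,0.6])

```text
clock: 7.15
eef_pos: [0.5423, 0.0174, 0.2155]
eef_rot: [[0.006, 1.0, -0.003], [1.0, -0.006, -0.0], [-0.0, -0.003, -1.0]]
ft_force: [-0.6, -0.0, -1.7]
gripper_width: 0.564
finger_force: 32.6
```

apply_moves(moves=[-0.4,-0.06,0,0,0,0,0.6,-0.8,-0.12,0,0,0,0,0.6,-1,-0.16,0,0,0,0,0.6,-1,-0.16,0,0,0,0,0.6])

```text
clock: 7.55
eef_pos: [0.5266, -0.0821, 0.2159]
eef_rot: [[0.006, 1.0, -0.001], [1.0, -0.006, 0.0], [0.0, -0.001, -1.0]]
ft_force: [0.1, 1.2, -1.7]
gripper_width: 0.564
finger_force: 32.6
```

apply_moves(moves=[-0.4,-0.1,0,0,0,0.12,0.6,-0.8,-0.2,0,0,0,0.24,0.6,-1,-0.2,0,0,0,0.36,0.6,-1,-0.2,0,0,0,0.495,0.6,-1,-0.2,0,0,0,0.495,0.6])

```text
clock: 8.05
eef_pos: [0.5069, -0.1802, 0.2161]
eef_rot: [[0.501, 0.866, -0.001], [0.866, -0.501, 0.001], [0.0, -0.001, -1.0]]
ft_force: [0.4, -0.1, -1.4]
gripper_width: 0.563
finger_force: 32.6
```

```bash
python3 st.py .4935 -.2618 .1285
```

```text
t 8.05 p [ 0.5069 -0.1802  0.2161] yaw_y -30.04 tiltz [-6.e-04  8.e-04 -1.e+00] F [ 0.4  -0.09 -1.37] M [0.022 0.003 0.003] w 0.563 ff 32.58559802547097 q6 9.2 0.017
shift units [-0.773  0.293  0.875]
```

apply_moves(moves=[-0.4,0.15,0,0,0,0,0.6,-0.77,0.29,0,0,0,0,0.6,-0.77,0.29,0.2,0,0,0,0.6,-0.77,0.29,0.5,0,0,0,0.6,-0.77,0.29,0.8,0,0,0,0.6,-0.77,0.29,0.84,0,0,0,0.6,-0.77,0.29,0.84,0,0,0,0.6])

```text
clock: 8.75
eef_pos: [0.4931, -0.2611, 0.1319]
eef_rot: [[0.497, 0.868, -0.002], [0.868, -0.497, 0.001], [0.0, -0.002, -1.0]]
ft_force: [0.2, -0.1, -2.4]
gripper_width: 0.563
finger_force: 32.6
```

```bash
python3 st.py .4935 -.2618 .1275; python3 - <<'E'
from h import *
a=shot('scene');b=shot('top')
im=[]
for s,r in((a,45),(b,45)):
    p=proj(s,[.515,-.22,.12])[0].astype(int)
    im.append(cv2.resize(s['color'][p[1]-r:p[1]+r,p[0]-r:p[0]+r,::-1],(400,400),interpolation=cv2.INTER_CUBIC))
cv2.imwrite('pics/pre.png',np.hstack(im))
E
```

```text
t 8.75 p [ 0.4931 -0.2611  0.1319] yaw_y -29.78 tiltz [-0.002   0.0013 -1.    ] F [ 0.21 -0.11 -2.37] M [-0.056  0.027 -0.01 ] w 0.563 ff 32.574364487081766 q6 0.6 0.017
shift units [-0.004  0.007  0.044]
```

View pics/pre.png

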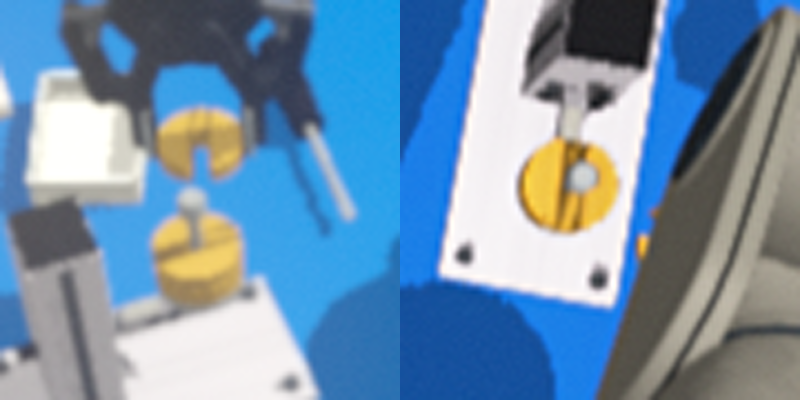

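The scene half shows the held disc at (200,140) with its slot facing the stem head at (193,205), clear of the block and the tray. The top view of the stack is unobstructed. I'll check lateral alignment numerically.

```bash
python3 - <<'E'
from h import *
s=shot('scene')
c1,f1=fit(s,(.4931,-.2611),.115,.127); c2,f2=fit(s,(.5253,-.2054),.085,.109)
print(c1,f1,c2,f2); d=c2-c1; u=np.array([.497,.868]); v=np.array([.868,-.497])
print('along',d@u,'lateral(tool y)',d@v,'tcp->(.526,-.2055) lateral',(np.array([.526,-.2055])-[.4931,-.2611])@v)
# head silhouette: grey pixels above brass
P=cloud(s); m=(P[...,2]>.133)&(P[...,2]<.15)&(abs(P[...,0]-.528)<.02)&(abs(P[...,1]+.203)<.02)
ij=np.argwhere(m); print('head px',ij.mean(0)[::-1], 'predicted', proj(s,[[.526,-.2055,.14],[.526,-.2055,.1465],[.526,-.2055,.132]]))
print(np.ptp(ij,0)+1)
E
```

```text
[ 0.49220604 -0.26817861] 0.26201113478589594 [ 0.52701875 -0.2067125 ] 0.2344144794513484
along 0.07065449633502949 lateral(tool y) -0.00033122648887647473 tcp->(.526,-.2055) lateral 0.0009240000000000309
head px [230.86111111 134.61111111] predicted [[231.42510745 134.38243691]
 [231.20322413 132.48200947]
 [231.69541117 136.69539748]]
[6 7]
```

apply_moves(moves=[0.1,0.003,0.035,0,0,0,0.6,0.2,0.003,0.035,0,0,0,0.6,0.3,0.003,0.035,0,0,0,0.6,0.35,0.003,0.035,0,0,0,0.6,0.35,0.003,0.035,0,0,0,0.6,0.35,0.003,0.035,0,0,0,0.6])

```text
clock: 9.5
eef_pos: [0.5108, -0.2322, 0.1292]
eef_rot: [[0.499, 0.866, -0.0], [0.866, -0.499, -0.0], [-0.0, 0.0, -1.0]]
ft_force: [0.6, -0.1, -2.0]
gripper_width: 0.564
finger_force: 32.6
```

apply_moves(moves=[0.03,0,0,0,0,0,0.6,0.06,0,0,0,0,0,0.6,0.09,0,0,0,0,0,0.6,0.09,0,0,0,0,0,0.6])

```text
clock: 9.9
eef_pos: [0.5153, -0.2243, 0.1291]
eef_rot: [[0.5, 0.866, 0.0], [0.866, -0.5, 0.0], [0.0, -0.0, -1.0]]
ft_force: [-0.8, 0.3, -2.4]
gripper_width: 0.564
finger_force: 32.6
```

```bash
python3 st.py .526 -.2055 .1285
```

```text
t 9.9 p [ 0.5153 -0.2243  0.1291] yaw_y -29.98 tiltz [ 0.e+00  1.e-04 -1.e+00] F [-0.82  0.34 -2.41] M [-0.006  0.021  0.011] w 0.564 ff 32.58040515705943 q6 5.2 0.017
shift units [ 0.217 -0.002  0.006]
```

apply_moves(moves=[0.015,0,0,0,0,0,0.6,0.03,0,0,0,0,0,0.6,0.03,0,0,0,0,0,0.6])

```text
clock: 10.2
eef_pos: [0.5172, -0.2222, 0.1293]
eef_rot: [[0.5, 0.866, 0.001], [0.866, -0.5, -0.0], [0.0, 0.001, -1.0]]
ft_force: [1.6, -1.4, -2.3]
gripper_width: 0.566
finger_force: 32.6
```

apply_moves(moves=[0.015,0,0,0,0,0,0.6,0.03,0,0,0,0,0,0.6,0.03,0,0,0,0,0,0.6])

```text
clock: 10.5
eef_pos: [0.5188, -0.2195, 0.1294]
eef_rot: [[0.5, 0.866, 0.001], [0.866, -0.5, -0.001], [0.0, 0.001, -1.0]]
ft_force: [3.4, -3.7, -2.2]
gripper_width: 0.563
finger_force: 32.6
```

The stem pushes the slot's +y wall at about 5 N, so I'll shift +y and then go on.

apply_moves(moves=[0,0.008,0,0,0,0,0.6,0,0.008,0,0,0,0,0.6])

```text
clock: 10.7
eef_pos: [0.5189, -0.2196, 0.1292]
eef_rot: [[0.5, 0.866, -0.0], [0.866, -0.5, 0.0], [0.0, -0.0, -1.0]]
ft_force: [2.2, -1.3, -0.6]
gripper_width: 0.563
finger_force: 32.7
```

apply_moves(moves=[0.015,0,0,0,0,0,0.6,0.03,0,0,0,0,0,0.6,0.03,0,0,0,0,0,0.6])

```text
clock: 11.0
eef_pos: [0.5203, -0.217, 0.129]
eef_rot: [[0.5, 0.866, -0.0], [0.866, -0.5, 0.0], [0.0, -0.0, -1.0]]
ft_force: [1.7, -1.5, -2.8]
gripper_width: 0.569
finger_force: 32.6
```

```bash
echo 'f=R.T@s["ft_force"]; print("tool F",f.round(2))'>>st.py; python3 st.py .526 -.2055 .1285
```

```text
t 11.0 p [ 0.5203 -0.217   0.129 ] yaw_y -29.98 tiltz [-2.e-04  2.e-04 -1.e+00] F [ 1.75 -1.51 -2.82] M [-0.255 -0.303 -0.04 ] w 0.569 ff 32.59973460808396 q6 6.1 0.017
shift units [ 0.128 -0.008  0.005]
tool F [-0.43  2.27  2.82]
```

apply_moves(moves=[0,0.006,0,0,0,0,0.6,0.015,0.006,0,0,0,0,0.6,0.03,0.006,0,0,0,0,0.6,0.03,0.006,0,0,0,0,0.6])

```text
clock: 11.4
eef_pos: [0.5221, -0.2145, 0.129]
eef_rot: [[0.5, 0.866, -0.001], [0.866, -0.5, 0.0], [0.0, -0.001, -1.0]]
ft_force: [1.0, -1.0, -1.9]
gripper_width: 0.564
finger_force: 32.6
```

```bash
python3 st.py .526 -.2055 .1285
```

```text
t 11.4 p [ 0.5221 -0.2145  0.129 ] yaw_y -29.98 tiltz [-7.e-04  4.e-04 -1.e+00] F [ 1.   -0.97 -1.89] M [ 0.041  0.049 -0.006] w 0.564 ff 32.58759085088968 q6 6.4 0.017
shift units [ 0.097 -0.012  0.005]
tool F [-0.34  1.35  1.89]
```

apply_moves(moves=[0.015,0.003,0,0,0,0,0.6,0.03,0.003,0,0,0,0,0.6,0.045,0.003,0,0,0,0,0.6,0.06,0.003,0,0,0,0,0.6,0.06,0.003,0,0,0,0,0.6])

```text
clock: 11.9
eef_pos: [0.5257, -0.2097, 0.1291]
eef_rot: [[0.5, 0.866, 0.0], [0.866, -0.5, 0.0], [0.0, 0.0, -1.0]]
ft_force: [1.0, 0.3, -1.4]
gripper_width: 0.564
finger_force: 32.6
```

```bash
python3 st.py .526 -.2055 .1285
```

```text
t 11.9 p [ 0.5257 -0.2097  0.1291] yaw_y -29.98 tiltz [ 0.  0. -1.] F [ 1.03  0.3  -1.4 ] M [ 0.043 -0.006 -0.009] w 0.564 ff 32.5879162363708 q6 7.0 0.017
shift units [ 0.037 -0.018  0.006]
tool F [0.77 0.74 1.4 ]
```

Now I'll take 1 mm steps to find the closed end.

apply_moves(moves=[0.01,0,0,0,0,0,0.6,0.02,0,0,0,0,0,0.6,0.02,0,0,0,0,0,0.6])

```text
clock: 12.2
eef_pos: [0.5267, -0.208, 0.1291]
eef_rot: [[0.5, 0.866, -0.0], [0.866, -0.5, 0.0], [-0.0, -0.0, -1.0]]
ft_force: [-0.2, 0.1, -2.0]
gripper_width: 0.568
finger_force: 32.6
```

apply_moves(moves=[0.01,0,0,0,0,0,0.6,0.01,0,0,0,0,0,0.6])

```text
clock: 12.4
eef_pos: [0.5272, -0.2072, 0.1291]
eef_rot: [[0.5, 0.866, -0.0], [0.866, -0.5, 0.0], [-0.0, -0.0, -1.0]]
ft_force: [0.0, 0.5, -2.3]
gripper_width: 0.57
finger_force: 32.6
```

```bash
python3 st.py .526 -.2055 .1285
```

```text
t 12.4 p [ 0.5272 -0.2072  0.1291] yaw_y -29.99 tiltz [-0.  0. -1.] F [ 0.03  0.49 -2.3 ] M [-0.009  0.032 -0.018] w 0.57 ff 32.58770054206252 q6 7.3 0.017
shift units [ 0.009 -0.018  0.006]
tool F [ 0.44 -0.21  2.3 ]
```

apply_moves(moves=[0.007,0,0,0,0,0,0.6,0.007,0,0,0,0,0,0.6])

```text
clock: 12.6
eef_pos: [0.5275, -0.2066, 0.1291]
eef_rot: [[0.5, 0.866, 0.0], [0.866, -0.5, -0.0], [0.0, 0.0, -1.0]]
ft_force: [-0.3, 0.7, -2.0]
gripper_width: 0.567
finger_force: 32.6
```

apply_moves(moves=[0.007,0,0,0,0,0,0.6,0.007,0,0,0,0,0,0.6])

```text
clock: 12.8
eef_pos: [0.5278, -0.206, 0.1291]
eef_rot: [[0.5, 0.866, -0.0], [0.866, -0.5, -0.0], [-0.0, -0.0, -1.0]]
ft_force: [0.4, 0.1, -1.4]
gripper_width: 0.562
finger_force: 32.6
```

apply_moves(moves=[0.007,0,0,0,0,0,0.6,0.007,0,0,0,0,0,0.6])

```text
clock: 13.0
eef_pos: [0.528, -0.2057, 0.1291]
eef_rot: [[0.5, 0.866, -0.0], [0.866, -0.5, -0.0], [-0.001, -0.0, -1.0]]
ft_force: [-1.0, -2.9, -0.5]
gripper_width: 0.564
finger_force: 32.6
```

```bash
python3 st.py .526 -.2055 .1285
```

```text
t 13.0 p [ 0.528  -0.2057  0.1291] yaw_y -29.98 tiltz [-4.e-04 -5.e-04 -1.e+00] F [-1.01 -2.9  -0.53] M [-0.46   0.232 -0.028] w 0.564 ff 32.5973410718143 q6 7.5 0.017
shift units [-0.008 -0.018  0.006]
tool F [-3.02  0.58  0.53]
```

The closed end is found (-3 N along tool x). I'll back off about 1 mm to centre and start the turn in small steps.

apply_moves(moves=[-0.01,0,0,0,0,0,0.6,-0.01,0,0,0,0,0,0.6])

```text
clock: 13.2
eef_pos: [0.5277, -0.2063, 0.1291]
eef_rot: [[0.5, 0.866, 0.0], [0.866, -0.5, 0.0], [0.0, 0.0, -1.0]]
ft_force: [-0.2, 0.3, -1.8]
gripper_width: 0.564
finger_force: 32.6
```

apply_moves(moves=[0,0,0,0,0,-0.1,0.6,0,0,0,0,0,-0.2,0.6,0,0,0,0,0,-0.3,0.6,0,0,0,0,0,-0.3,0.6])

```text
clock: 13.6
eef_pos: [0.5278, -0.2062, 0.1291]
eef_rot: [[0.207, 0.978, 0.0], [0.978, -0.207, 0.0], [0.0, 0.0, -1.0]]
ft_force: [0.3, -0.3, -2.4]
gripper_width: 0.562
finger_force: 32.6
```

```bash
python3 st.py .526 -.2055 .1285
```

```text
t 13.6 p [ 0.5278 -0.2062  0.1291] yaw_y -11.94 tiltz [ 2.e-04  1.e-04 -1.e+00] F [ 0.3  -0.28 -2.36] M [-0.038 -0.042 -0.029] w 0.562 ff 32.586722541600466 q6 -10.6 0.017
shift units [ 0.003 -0.019  0.006]
tool F [-0.21  0.36  2.36]
```

apply_moves(moves=[0,0,0,0,0,-0.1,0.6,0,0,0,0,0,-0.2,0.6,0,0,0,0,0,-0.3,0.6,0,0,0,0,0,-0.3,0.6])

```text
clock: 14.0
eef_pos: [0.5277, -0.2062, 0.1291]
eef_rot: [[-0.103, 0.995, 0.0], [0.995, 0.103, 0.0], [0.0, 0.0, -1.0]]
ft_force: [-1.3, 0.6, -1.9]
gripper_width: 0.565
finger_force: 32.6
```

```bash
python3 st.py .526 -.2055 .1285
```

```text
t 14.0 p [ 0.5277 -0.2062  0.1291] yaw_y 5.91 tiltz [ 1.e-04  1.e-04 -1.e+00] F [-1.28  0.57 -1.9 ] M [0.023 0.005 0.026] w 0.565 ff 32.58678333833814 q6 -28.5 0.017
shift units [ 0.009 -0.016  0.006]
tool F [ 0.7  -1.21  1.9 ]
```

apply_moves(moves=[0,0,0,0,0,-0.1,0.6,0,0,0,0,0,-0.2,0.6,0,0,0,0,0,-0.3,0.6,0,0,0,0,0,-0.3,0.6])

```text
clock: 14.4
eef_pos: [0.5278, -0.2062, 0.1292]
eef_rot: [[-0.404, 0.915, 0.0], [0.915, 0.404, 0.0], [-0.0, 0.0, -1.0]]
ft_force: [0.3, 0.5, -2.2]
gripper_width: 0.566
finger_force: 32.6
```

```bash
python3 st.py .526 -.2055 .1285
```

```text
t 14.4 p [ 0.5278 -0.2062  0.1292] yaw_y 23.82 tiltz [ 2.e-04  1.e-04 -1.e+00] F [ 0.26  0.46 -2.15] M [ 0.022  0.    -0.028] w 0.566 ff 32.58791461586952 q6 -46.4 0.017
shift units [ 0.014 -0.013  0.007]
tool F [0.31 0.42 2.15]
```

Free so far; about 58° remain.

apply_moves(moves=[0,0,0,0,0,-0.1,0.6,0,0,0,0,0,-0.2,0.6,0,0,0,0,0,-0.3,0.6,0,0,0,0,0,-0.3,0.6])

```text
clock: 14.8
eef_pos: [0.5281, -0.2063, 0.1293]
eef_rot: [[-0.666, 0.746, 0.001], [0.746, 0.666, -0.0], [-0.001, 0.001, -1.0]]
ft_force: [1.4, 0.6, -2.2]
gripper_width: 0.565
finger_force: 32.6
```

apply_moves(moves=[0,0,0,0,0,-0.1,0.6,0,0,0,0,0,-0.2,0.6,0,0,0,0,0,-0.3,0.6,0,0,0,0,0,-0.3,0.6])

```text
clock: 15.2
eef_pos: [0.5285, -0.2062, 0.1294]
eef_rot: [[-0.864, 0.504, 0.002], [0.504, 0.864, -0.0], [-0.001, 0.001, -1.0]]
ft_force: [3.7, 2.4, -2.2]
gripper_width: 0.568
finger_force: 32.6
```

```bash
python3 st.py .526 -.2055 .1285
```

```text
t 15.2 p [ 0.5285 -0.2062  0.1294] yaw_y 59.72 tiltz [ 0.0017 -0.     -1.    ] F [ 3.68  2.38 -2.19] M [ 0.377 -0.639 -0.044] w 0.568 ff 32.633723113685846 q6 -82.3 0.017
shift units [ 0.025 -0.007  0.009]
tool F [-1.97  3.91  2.2 ]
```

The stem presses at about 4 N, so I'll yield to it (tool +y, -x).

apply_moves(moves=[-0.005,0.009,0,0,0,0,0.6,-0.005,0.009,0,0,0,0,0.6])

```text
clock: 15.4
eef_pos: [0.5284, -0.2058, 0.1291]
eef_rot: [[-0.864, 0.503, -0.0], [0.503, 0.864, -0.0], [0.0, -0.0, -1.0]]
ft_force: [0.9, -0.4, -2.0]
gripper_width: 0.563
finger_force: 32.6
```

```bash
python3 st.py .526 -.2055 .1285
```

```text
t 15.4 p [ 0.5284 -0.2058  0.1291] yaw_y 59.78 tiltz [-5.e-04 -1.e-04 -1.e+00] F [ 0.94 -0.42 -1.98] M [ 0.001 -0.183  0.045] w 0.563 ff 32.60778022930026 q6 -82.2 0.017
shift units [ 0.022 -0.009  0.006]
tool F [-1.02  0.11  1.98]
```

apply_moves(moves=[-0.003,0.003,0,0,0,-0.1,0.6,-0.003,0.003,0,0,0,-0.2,0.6,-0.003,0.003,0,0,0,-0.2,0.6])

```text
clock: 15.7
eef_pos: [0.5286, -0.2058, 0.129]
eef_rot: [[-0.951, 0.31, -0.001], [0.31, 0.951, -0.0], [0.001, -0.0, -1.0]]
ft_force: [-0.5, -0.4, -1.7]
gripper_width: 0.566
finger_force: 32.6
```

```bash
python3 st.py .526 -.2055 .1285
```

```text
t 15.7 p [ 0.5286 -0.2058  0.129 ] yaw_y 71.92 tiltz [-7.e-04 -0.e+00 -1.e+00] F [-0.51 -0.42 -1.66] M [-0.079 -0.027 -0.   ] w 0.566 ff 32.58203286677599 q6 -94.4 0.017
shift units [ 0.026 -0.006  0.005]
tool F [ 0.36 -0.56  1.66]
```

apply_moves(moves=[0,0,0,0,0,-0.08,0.6,0,0,0,0,0,-0.16,0.6,0,0,0,0,0,-0.16,0.6])

```text
clock: 16.0
eef_pos: [0.5288, -0.2057, 0.129]
eef_rot: [[-0.989, 0.149, -0.0], [0.149, 0.989, 0.0], [0.0, 0.0, -1.0]]
ft_force: [0.7, 0.2, -1.8]
gripper_width: 0.566
finger_force: 32.6
```

```bash
python3 st.py .526 -.2055 .1285; python3 - <<'E'
from h import *
a=shot('scene');b=shot('top')
im=[]
for s,r in((a,35),(b,35)):
    p=proj(s,[.526,-.2055,.115])[0].astype(int)
    im.append(cv2.resize(s['color'][p[1]-r:p[1]+r,p[0]-r:p[0]+r,::-1],(400,400),interpolation=cv2.INTER_CUBIC))
cv2.imwrite('pics/on.png',np.hstack(im))
E
```

```text
t 16.0 p [ 0.5288 -0.2057  0.129 ] yaw_y 81.41 tiltz [-4.e-04  1.e-04 -1.e+00] F [ 0.71  0.16 -1.79] M [-0.    -0.026 -0.003] w 0.566 ff 32.58302064612508 q6 -103.9 0.017
shift units [ 0.028 -0.002  0.005]
tool F [-0.68  0.27  1.79]
```

View pics/on.png

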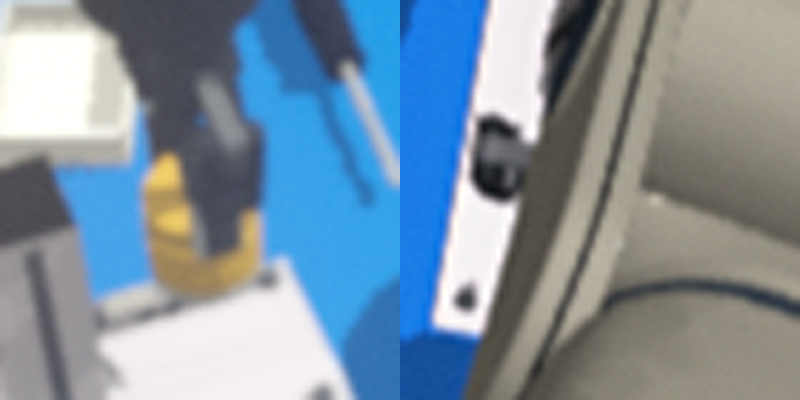

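The scene half shows the mass around the stem just above the stack at (205,210) in the crop, level, with the near finger in front. Lowering gently by feel.

apply_moves(moves=[0,0,0.005,0,0,0,0.6,0,0,0.01,0,0,0,0.6,0,0,0.015,0,0,0,0.6,0,0,0.015,0,0,0,0.6])

```text
clock: 16.5
eef_pos: [0.5288, -0.2056, 0.1275]
eef_rot: [[-0.989, 0.147, -0.0], [0.147, 0.989, 0.0], [0.0, 0.0, -1.0]]
ft_force: [0.7, 0.3, -2.5]
gripper_width: 0.564
finger_force: 32.6
```

apply_moves(moves=[0,0,0.005,0,0,0,0.6,0,0,0.007,0,0,0,0.6,0,0,0.007,0,0,0,0.6])

```text
clock: 16.8
eef_pos: [0.5289, -0.2056, 0.1269]
eef_rot: [[-0.989, 0.146, -0.0], [0.146, 0.989, 0.0], [0.0, 0.0, -1.0]]
ft_force: [0.4, 0.2, -1.8]
gripper_width: 0.567
finger_force: 32.6
```

apply_moves(moves=[0,0,0.005,0,0,0,0.6,0,0,0.005,0,0,0,0.6])

```text
clock: 17.0
eef_pos: [0.5289, -0.2056, 0.1263]
eef_rot: [[-0.989, 0.146, -0.0], [0.146, 0.989, 0.0], [0.0, 0.0, -1.0]]
ft_force: [0.7, 0.0, -2.1]
gripper_width: 0.572
finger_force: 32.6
```

apply_moves(moves=[0,0,0.004,0,0,0,0.6,0,0,0.004,0,0,0,0.6])

```text
clock: 17.2
eef_pos: [0.5289, -0.2056, 0.126]
eef_rot: [[-0.989, 0.146, -0.0], [0.146, 0.989, 0.0], [0.0, 0.0, -1.0]]
ft_force: [1.0, -0.2, -1.8]
gripper_width: 0.562
finger_force: 32.6
```

apply_moves(moves=[0,0,0.003,0,0,0,0.6,0,0,0.003,0,0,0,0.6])

```text
clock: 17.4
eef_pos: [0.529, -0.2057, 0.1259]
eef_rot: [[-0.989, 0.146, 0.0], [0.146, 0.989, -0.0], [-0.0, -0.0, -1.0]]
ft_force: [-0.5, -0.7, 0.1]
gripper_width: 0.565
finger_force: 32.8
```

Contact: the mass's weight is now on the stack. Releasing.

apply_moves(moves=[0,0,0,0,0,0,0.41,0,0,0,0,0,0,0.38,0,0,0,0,0,0,0.34,0,0,0,0,0,0,0.3,0,0,0,0,0,0,0.25,0,0,0,0,0,0,0.25], force=20)

```text
clock: 18.0
eef_pos: [0.529, -0.2056, 0.1257]
eef_rot: [[-0.989, 0.146, -0.0], [0.146, 0.989, 0.0], [0.0, 0.0, -1.0]]
ft_force: [0.2, -0.2, -0.1]
gripper_width: 0.75
finger_force: 0.0
```

```bash
python3 st.py .526 -.2055 .1285
```

```text
t 18.0 p [ 0.529  -0.2056  0.1257] yaw_y 81.61 tiltz [-0.  0. -1.] F [ 0.24 -0.24 -0.15] M [ 0.005  0.059 -0.033] w 0.75 ff 0.0 q6 -104.1 0.017
shift units [ 0.03  -0.003 -0.028]
tool F [-0.28 -0.2   0.15]
```

Released cleanly. I'll lift straight up, move back out of the way and look.

apply_moves(moves=[0,0,-0.1,0,0,0,0.25,0,0,-0.25,0,0,0,0.25,0,0,-0.5,0,0,0,0.25,0,0,-0.9,0,0,0,0.25,0,0,-1,0,0,0,0.25,0,0,-1,0,0,0,0.25])

```text
clock: 18.6
eef_pos: [0.5304, -0.2062, 0.2289]
eef_rot: [[-0.989, 0.146, 0.005], [0.146, 0.989, -0.002], [-0.006, -0.001, -1.0]]
ft_force: [-0.2, -0.2, 0.9]
gripper_width: 0.753
finger_force: 0.0
```

apply_moves(moves=[0.3,0.4,-0.3,0,0,0,0.25,0.7,0.8,-0.3,0,0,0,0.25,1,1,-0.3,0,0,0,0.25,1,1,-0.3,0,0,0,0.25,1,1,-0.3,0,0,0,0.25])

```text
clock: 19.1
eef_pos: [0.4437, -0.0914, 0.2553]
eef_rot: [[-0.99, 0.144, -0.001], [0.144, 0.99, 0.0], [0.001, -0.0, -1.0]]
ft_force: [0.5, -0.1, 0.2]
gripper_width: 0.75
finger_force: 0.0
```

apply_moves(moves=[0.2,0.4,0,0,0,0,0.25,0.2,0.8,0,0,0,0,0.25,0.2,1,0,0,0,0,0.25,0.2,1,0,0,0,0,0.25,0.2,1,0,0,0,0,0.25])

```text
clock: 19.6
eef_pos: [0.44, 0.0093, 0.2553]
eef_rot: [[-0.989, 0.145, -0.0], [0.145, 0.989, -0.0], [0.0, -0.0, -1.0]]
ft_force: [-0.4, 0.3, 0.7]
gripper_width: 0.75
finger_force: 0.0
```

```bash
python3 st.py .526 -.2055 .1285; python3 - <<'E'
from h import *
a=shot('scene');b=shot('top')
im=[]
for s,r in((a,30),(b,30)):
    p=proj(s,[.526,-.2055,.115])[0].astype(int)
    im.append(cv2.resize(s['color'][p[1]-r:p[1]+r,p[0]-r:p[0]+r,::-1],(400,400),interpolation=cv2.INTER_CUBIC))
cv2.imwrite('pics/end.png',np.hstack(im))
for s in(a,b):
    c,f=fit(s,(.526,-.2055),.085,.121); print(c,f,slotang(s,c,.121)[:2])
    P=cloud(s); m=(np.hypot(P[...,0]-c[0],P[...,1]-c[1])<.02)&(P[...,2]>.105)&(P[...,2]<.128); q=P[m]; A=np.c_[q[:,:2]-c,np.ones(len(q))]; print('plane',np.linalg.lstsq(A,q[:,2],rcond=None)[0],len(q))
E
```

```text
t 19.6 p [0.44   0.0093 0.2553] yaw_y 81.65 tiltz [-5.e-04 -4.e-04 -1.e+00] F [-0.4   0.33  0.66] M [0.018 0.044 0.005] w 0.75 ff 0.0 q6 -82.0 0.017
shift units [-1.163 -2.     1.269]
tool F [ 0.45  0.26 -0.66]
[ 0.5253412  -0.20696953] 0.21995795615427519 [(np.float64(44.19327151308818), 170), (np.float64(43.68008430537725), 168)]
plane [0.06542308 0.0253419  0.12108363] 119
[ 0.52672581 -0.20713336] 0.08639713049241686 [(np.float64(53.70159824477656), 182), (np.float64(53.02665597044415), 184)]
plane [ 0.12641178 -0.02771122  0.11928828] 200
```

View pics/end.png

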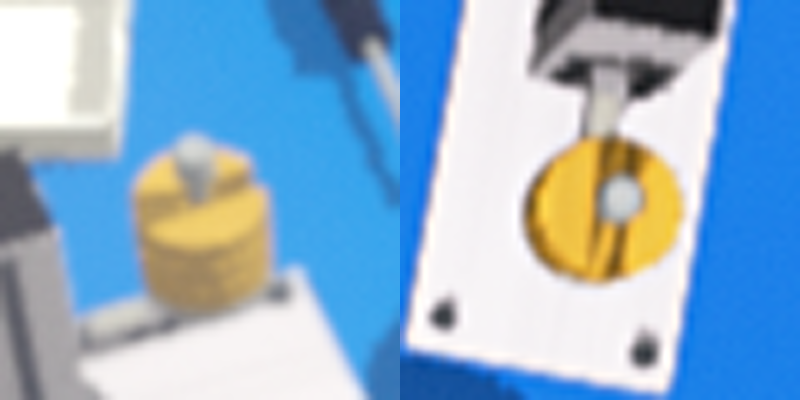

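The scene half shows three masses stacked evenly at (205,235). The top half shows the slot mouth pointing down, away from the block, at (605,265). The plane fit was polluted by the slot and walls, so I'll run one robust flatness check before handing in.

```bash
python3 - <<'E'
from h import *
for s in(shot('scene'),shot('top')):
    P=cloud(s); c=np.array([.5265,-.2062]); x=P[...,:2]-c; a=np.radians(172)
    v=-x[...,0]*np.sin(a)+x[...,1]*np.cos(a); r=np.hypot(x[...,0],x[...,1])
    m=(r<.019)&(abs(v)>.007)&(P[...,2]>.112)&(P[...,2]<.128); A=np.c_[x[m],np.ones(m.sum())]; z=P[...,2][m]; w=np.ones(len(z))
    for _ in range(30):
        b=np.linalg.lstsq(A*w[:,None],z*w,rcond=None)[0]; w=1/np.sqrt(1+((z-A@b)/.001)**2)
    print(m.sum(),b,np.std(z-A@b))
E
```

```text
51 [-0.00080585  0.03360544  0.12174249] 0.0017155833343950933
110 [-0.02198228  0.02416049  0.12015564] 0.0021055499218140105
```

The top is flat within noise at z ≈ 0.121, as expected. Handing in.

```bash
python3 -c "
from cell import env
print(env.sign_off())"
```

```text
the job is handed in; nothing more can be done
None
```

I put the large brass mass on the stem, turned its slot to point opposite the mass beneath, and released it flat and centred by my camera checks; I handed the job in at about 20 s, and no verdict came back.

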